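# Roll a relabelled tin home under a palm board

### The arm

A 6-joint arm with a two-finger parallel gripper is mounted at the origin on the work surface. World frame = base frame: x ahead of the robot, y to its left, z up, the work surface at z = 0. Lengths are in m, angles in rad, forces in N, time in s.
With the tool pointing down it reaches from about 0.35 to 1 m from the base axis. Payload 7.1 kg.
Tool frame: the origin (TCP) lies between the finger pads; the fingertips stand 8 mm ahead of it and the grasp point (between the pads) lies 11 mm behind it; y points along the fingers, z is the direction in which the jaws open and shut, and the axes are right-handed (so a half turn about y gives the same grasp; the last joint's range is limited). The gripper opens to 85 mm and grips with 20 to 120 N. Pads are 22 mm wide; open, the fingers measure 114 mm over their backs; the gripper's body (76 mm by 85 mm) begins 54 mm behind the grasp point. The pads swing forward as they close: fully open they stand 13 mm farther back than shut.
Start: joints at [1.174, 0.423, 1.63, -0, 1.089, -0.019], TCP at [0.231, 0.581, 0.239] pointing down, gripper open.
Joint ranges: [-3, 3], [-0.9, 2.11], [0.09, 2.58], [-1.31, 4.45], [0.11, 2.69], [-2.54, 2.54]. Speed limits (rad/s): [2.39, 2.39, 3.01, 3.14, 3.14, 3.14].

### API

Orientations are given as a 3x3 rotation matrix whose columns are the frame's x, y, z axes.
In Python, from cell import * gives the robot as it stands.
- The arm moves only by the shell command python3 -m pendant 'ROWS'. ROWS is JSON, a list that holds one entry, the list of rows, each a list of 7 numbers: the turn, a rotation vector about the tool's x, y, z in rad, then the shift along the tool's x, y, z in m, then the gripper command: -1 is shut, 1 is fully open, values between are in proportion. A call has 1 to 20 rows; each row shifts and turns the commanded pose from where the row before left it, along the tool's axes as they then stand; what a row does not reach is not made up. A row lasts 1/12 s, in which the tool goes at most 41.7 mm and 7.16 degrees, less where a joint would pass 70% of its speed; a pose out of reach is approached as far as the arm can. A call is refused whole if a number of a shift passes 0.0417 or a number of a turn 0.125, either way. A call with a gripper value outside its range is refused whole. The fingers move at their own pace and stop on an object; the grip force is fixed at half the most. Time passes only in rows, so rows that do not move let the fingers close. It gives the time, the measured TCP pose, the force and the opening at its end, in the units of the state.
- get_state(): the state, without advancing time (a new reading comes with each control period).
- read_camera(name): name is "side" or "top" or "wrist"; returns a dict with "img" (480x640x3 uint8, blue, green, red), "z_map" (480x640 float32, m along the optical axis (not along the pixel's ray), 0 where there is no reading), "intrinsics" (3x3 intrinsics, pixels), "k1" (the pictures are not rectified: a ray, as slopes to the right and down, at radius r is drawn at 1 + k1 r^2 times it, then the intrinsics apply), "world_from_camera" (4x4, takes a point from camera to world coordinates); the wrist camera has in their place "hand_eye" (4x4, takes a point from camera to tool coordinates, whose origin is the TCP and whose axes are the tool frame's). Camera axes: x right, y up, looking along -z (the intrinsics and any distortion apply to the point x, -y, -z); pixel columns grow to the right and rows downward; lengths in m; the calibration is good to about 2 mm. A picture is of the moment at which its call begins: read the wrist's pose just before it.
- close_job(): hands the job in, once; it reports no verdict.
The state is a dict: "time_s": time; "joint_positions": joint angles; "joint_vel": joint speeds; "tau": joint torques, N m; "eef_pos": TCP position; "ee_rot": TCP orientation; "contact_force": force on the tool from outside, world axes, zero at the start; "torque": the same for the moment, N m; "grip_width": finger opening in m.
Only numpy, scipy, OpenCV 4.12 (cv2) and the standard library are available. Lean on these libraries where they do the work, as an engineer would, in place of code of your own. Each camera call takes 0.05 s, during which the arm holds its last target. There are 200 camera calls.

### The job

The tin lying on the counter has a freshly glued label. Pick up the wooden palm board by its handle, lay it flat on top of the tin and, pressing lightly, roll the tin along the counter under the board, over the low rib and home against the backstop of the steel cradle. Touch the tin with nothing but the board and press gently so that it is not dented; then lay the board flat back on its rubber mat, let go, and leave the abacus, jar and weight alone.

Things in the scene. Friction and masses are not known exactly. Their poses are not given: they have to be found in the camera images.
- tin: Lying labelled food tin, 52 mm diameter, 100 mm long, about 0.25 kg. Origin at its centre on its axis, x along the tin; y and z turn as it rolls. Starts 95 to 130 mm before home, nearly parallel to the backstop. Dents if the board presses it above 16 N; under less than about 2 N it may slip instead of turning. Rolling without slip it advances half as far as the board.
- cradle: Low steel cradle fixed to the counter, no floor plate. Origin on the counter straight below the axis of a tin lying home, touching the backstop. The tin enters along the cradle's +y over the rib, then lies on the counter; it can lie up to 13 mm short of the backstop, so roll on until it meets it. Side bars 10 mm high at x = +-69 mm leave 130 mm between them.
- rib (a point): Point on the counter under the middle of the cradle's rib, at cradle y = -28 mm. The rib is a steel bar along x, rounded (20 mm radius), whose screws set its crest anywhere from 2.5 to 8.5 mm above the counter: this height is not reported. Rolling over it lifts tin and board by as much and takes a sideways push at the tin's top of up to 0.33 of the load (tin included).
- stop (a point): Middle of the backstop's face at counter height, at cradle y = +26 mm. The backstop is an upright steel bar 150 mm along the cradle's x and 36 mm high, 12 mm thick; gussets behind it reach y = +67 mm and 22 mm height, so a board on the tin passes above it.
- board: Wooden palm board, 0.24 kg: flat plate 90 (x) by 170 (y) by 10 mm on stiff rubber springs (gives straight up, 10 N per mm after 3 N, at most 6 mm) under a 110 mm (y) flange topped 24 mm above the underside, with a block handle, 60 (x) by 40 (y) mm, up to 72 mm. Origin: middle of the underside at rest, z up. Grip across the 40 mm (along y) so it cannot tip; roll along its y.
- mat: Fixed flat black rubber mat, 135 mm (x) by 215 mm (y), 3 mm thick, on which the board lies at first and is laid back, roughly centred. Origin at the centre of its underside, on the counter.
- abacus: Bystander: wooden abacus lying on the counter, 130 by 260 by 30 mm. Origin at the centre of its underside.
- jar: Bystander: amber glass jar standing on the counter, 84 mm diameter, 120 mm high. Origin at the centre of its underside.
- weight: Bystander: brass scale weight standing on the counter, 44 mm diameter, 43 mm high. Origin at the centre of its underside.
Mind the look-alikes: they are no part of the job. There is more than one size of the board; the one meant has the size given above. Several things look just like the tin: the one meant starts farthest to the robot's left.

How it is judged:
By the outcome, as a careful person would: the job done as asked, in the order asked, and still so for the second after the job is handed in, with the robot touching nothing.
It also fails if it takes over 72 s, if anything falls off the work surface, if the arm or the gripper's body presses on something with over 40 N, if the wrist force passes 120 N, or if a joint passes its speed limit or range.

## Working session

There is one attempt and no reset: what is moved stays moved. The work goes in short steps, Python scripts to look and compute and a shell command to move; the robot and the scene stay as the last step left them, time stands still between calls to the robot, and variables do not carry over. Pictures are saved under pics/ and viewed, and the job is handed in when it is done.

```bash
ls; mkdir -p pics; cat > h.py <<'E'
from cell import *
import numpy as np, cv2
def shot(n,f):
    c=read_camera(n); cv2.imwrite('pics/'+f,c['img']); return c
def cloud(c,T=None):
    K=c['intrinsics'];z=c['z_map'];k1=c['k1']
    v,u=np.mgrid[0:480,0:640].astype(float)
    xd=(u-K[0,2])/K[0,0];yd=(v-K[1,2])/K[1,1]
    x,y=xd.copy(),yd.copy()
    for _ in range(8):
        s=1+k1*(x*x+y*y);x=xd/s;y=yd/s
    P=np.stack([x*z,-y*z,-z,np.ones_like(z)],-1)
    T=c['world_from_camera'] if T is None else T
    P=(P@np.asarray(T).T)[...,:3]; P[z==0]=np.nan
    return P
E
python3 - <<'E'
from h import *
s=get_state();print(s)
for n in('top','side','wrist'):
    c=shot(n,n+'0.png');print(n,c['k1'],c['intrinsics'].tolist() if hasattr(c['intrinsics'],'tolist') else c['intrinsics'])
    if n!='wrist':
        print(np.round(c['world_from_camera'],3)); np.save(n+'.npy',cloud(c))
E
```

```text
pics
{'time_s': 0.0, 'joint_positions': array([ 1.17401609e+00,  4.23830435e-01,  1.63071919e+00,  8.47667796e-06,
        1.08857971e+00, -1.89861689e-02]), 'joint_vel': array([-3.39284532e-04, -8.10057486e-05,  2.02606614e-03,  6.14421304e-04,
        6.14114242e-04, -4.19311835e-04]), 'tau': array([ 1.25494422e-03, -5.57398903e+01, -2.81737179e+01,  1.04948099e-04,
        7.51540996e-03, -1.69972793e-05]), 'eef_pos': array([0.23029997, 0.58043668, 0.23854071]), 'ee_rot': array([[ 9.29479138e-01, -6.00775930e-04,  3.68874195e-01],
       [-3.68874683e-01, -1.41438885e-03,  9.29478062e-01],
       [-3.66764987e-05, -9.99998819e-01, -1.53625596e-03]]), 'contact_force': array([1.22110241, 0.57882948, 0.63754635]), 'torque': array([ 0.02345041,  0.00749728, -0.03050526]), 'grip_width': 0.08546064432301406}
top -0.12693878791935673 [[497.2319232020669, 0.0, 320.4506064993348], [0.0, 497.2319232020669, 236.707636806481], [0.0, 0.0, 1.0]]
[[ 0.013  0.998 -0.057  0.518]
 [-1.     0.014  0.01  -0.021]
 [ 0.01   0.057  0.998  1.32 ]
 [ 0.     0.     0.     1.   ]]
side -0.1616594438323248 [[544.3356564434122, 0.0, 328.7956621327017], [0.0, 544.3356564434122, 235.64190990068573], [0.0, 0.0, 1.0]]
[[ 0.788  0.444 -0.425  0.049]
 [-0.615  0.572 -0.543 -0.665]
 [ 0.002  0.69   0.724  0.945]
 [ 0.     0.     0.     1.   ]]
wrist -0.016095962205660265 [[392.4757894367261, 0.0, 322.39583638514586], [0.0, 392.4757894367261, 233.34151695110822], [0.0, 0.0, 1.0]]
```

View pics/top0.png

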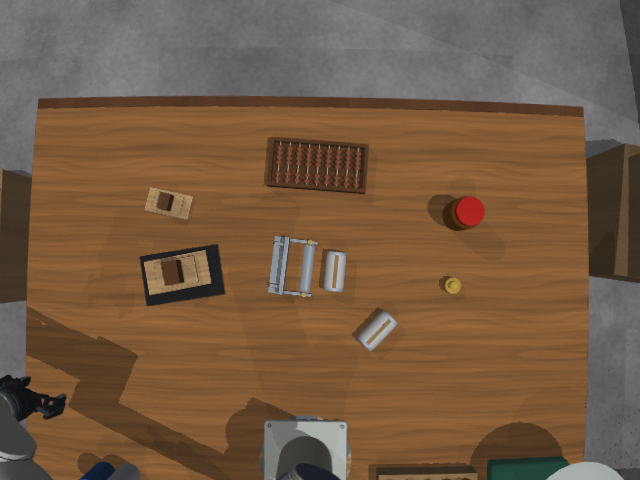

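View pics/side0.png

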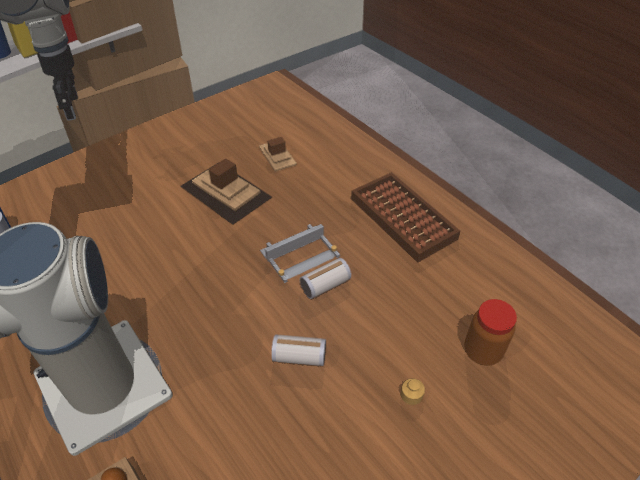

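The top picture shows the two candidate tins at (335,271) and (376,330). The left one (+y) is (335,271), right before the cradle at (292,267). There are two boards, on the mat at (173,271) and a small one at (168,203). The large one on the mat fits. Next I measure and make one enlarged crop.

```bash
python3 - <<'E'
from h import *
P=np.load('top.npy'); img=cv2.imread('pics/top0.png')
cv2.imwrite('pics/crop0.png',cv2.resize(img[180:360,130:410],None,fx=2.8,fy=2.8,interpolation=cv2.INTER_CUBIC))
hsv=cv2.cvtColor(img,cv2.COLOR_BGR2HSV)
v,u=np.mgrid[0:480,0:640]
def box(name,m,show=1):
    m=m.astype(np.uint8)
    n,l,st,_=cv2.connectedComponentsWithStats(m)
    for i in range(1,n):
        if st[i,4]<25: continue
        q=P[l==i];q=q[~np.isnan(q[:,0])]
        r=cv2.minAreaRect((q[:,:2]*1000).astype(np.float32))
        print(name,st[i],'ctr mm',np.round(r[0],1),'size',np.round(r[1],1),'ang',round(r[2],1),'z',np.round(np.percentile(q[:,2],[5,50,95])*1000,1))
roi=lambda a,b,c,d:(u>a)&(u<b)&(v>c)&(v<d)
z=P[...,2]
print('counter z',np.nanmedian(z[320:350,200:260]),np.nanmedian(z[200:230,380:420]))
box('handle',roi(130,235,180,310)&(z>.06))
box('boards',roi(130,235,180,310)&(z>.010))
box('mat',roi(130,235,180,310)&(hsv[...,2]<60)|roi(130,235,235,310)&(z>.009))
box('tins',roi(322,420,230,360)&(z>.02))
box('stop',roi(260,300,225,305)&(z>.024))
box('cradle',roi(260,321,225,305)&(z>.005))
box('rib',roi(298,321,240,293)&(z>.0025))
box('abacus',roi(250,390,120,210)&(z>.015))
box('jar',roi(420,500,180,240)&(z>.05));box('weight',roi(430,470,270,300)&(z>.01))
E
```

```text
counter z 0.0006009967479583267 0.0002483881680608313
handle [161 260  21  26 424] ctr mm [493.8 344.6] size [60.7 43.1] ang 12.0 z [68.1 75.1 79.2]
boards [149 189  36  27 559] ctr mm [680.3 376. ] size [96.2 57.7] ang 78.4 z [12.4 20.6 54.3]
boards [ 144  250   68   45 2056] ctr mm [493.9 344.7] size [ 91.  171.6] ang 12.1 z [11.2 23.8 76.8]
mat [167 195   6  16  50] ctr mm [675.4 361.8] size [ 3.2 39.5] ang 77.4 z [28.4 40.3 50.8]
mat [ 140  245   85   61 3837] ctr mm [487.8 334.1] size [133.9 217.6] ang 10.0 z [ 0.1 11.6 75.4]
tins [323 251  24  41 798] ctr mm [504.2 -71. ] size [ 52.5 101.3] ang 85.1 z [34.1 48.4 55.1]
tins [357 310  41  41 769] ctr mm [ 351.7 -183.6] size [ 51.7 101.2] ang 46.3 z [31.5 48.2 55. ]
stop [278 237  12  58 283] ctr mm [516.8  62.5] size [ 14.7 148.8] ang 84.5 z [30.4 35.8 40. ]
cradle [269 236  49  61 817] ctr mm [515.7  38.6] size [113.4 153.5] ang 83.8 z [ 5.4 12.9 38.3]
rib [299 241  22  52 469] ctr mm [514.6  -5.5] size [134.6  55.6] ang 0.8 z [ 2.8  5.7 12.4]
abacus [ 267  137  102   56 2780] ctr mm [783.8 -23. ] size [261.9 130.1] ang 86.2 z [18.4 27.4 33.3]
jar [447 196  38  34 982] ctr mm [ 655.4 -397.5] size [81.  76.9] ang 36.6 z [ 64.7 118.3 123.1]
weight [443 277  18  17 228] ctr mm [ 470.1 -380.9] size [41.3 42.9] ang 63.4 z [15.3 28.5 42.3]
```

View pics/crop0.png

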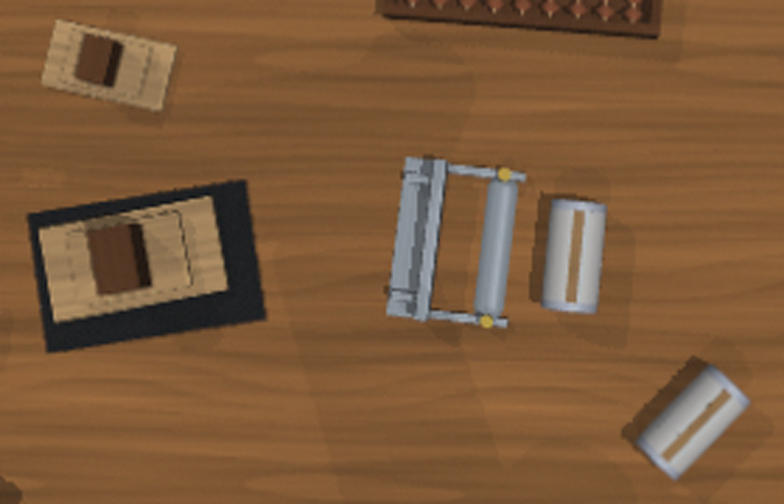

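The crop confirms that the left tin (crop 575,255) lies parallel to the cradle, the second tin is skewed, and the large board (171×91 mm measured) lies on the mat. I'll go above the board handle at about (494,345), board yaw +12°.

```bash
python3 -m pendant '[[[0,0,0,0.0277,0.0065,-0.01017,1],[0,0,0,0.0277,0.0065,-0.01017,1],[0,0,0,0.0277,0.0065,-0.01017,1],[0,0,0,0.0277,0.0065,-0.01017,1],[0,0,0,0.0277,0.0065,-0.01017,1],[0,0,0,0.0277,0.0065,-0.01017,1],[0,0,0,0.0277,0.0065,-0.01017,1],[0,0,0,0.0277,0.0065,-0.01017,1],[0,0,0,0.0277,0.0065,-0.01017,1],[0,0,0,0.0277,0.0065,-0.01017,1],[0,0,0,0.0277,0.0065,-0.01017,1],[0,0,0,0.0277,0.0065,-0.01017,1],[0,-0.117,0,0,0,0,1],[0,-0.117,0,0,0,0,1],[0,-0.117,0,0,0,0,1],[0,-0.117,0,0,0,0,1],[0,-0.117,0,0,0,0,1],[0,0,0,0,0,0,1],[0,0,0,0,0,0,1]]]'
cat >> h.py <<'E'
def wrist(f):
    s=get_state(); c=shot('wrist',f)
    T=np.eye(4);T[:3,:3]=s['ee_rot'];T[:3,3]=s['eef_pos']
    return s,c,cloud(c,T@np.asarray(c['hand_eye']))
def rects(name,P,m,mn=200):
    n,l,st,_=cv2.connectedComponentsWithStats(m.astype(np.uint8))
    for i in range(1,n):
        if st[i,4]<mn: continue
        q=P[l==i];q=q[~np.isnan(q[:,0])]
        r=cv2.minAreaRect((q[:,:2]*1000).astype(np.float32))
        print(name,st[i],'ctr',np.round(r[0],1),'size',np.round(r[1],1),'ang',round(r[2],1),'z',np.round(np.percentile(q[:,2],[5,50,95])*1000,1))
E
python3 - <<'E'
from h import *
s,c,P=wrist('w1.png');print(np.round(s['eef_pos'],4),np.round(s['ee_rot'],3).tolist(),np.round(c['hand_eye'],3).tolist(),s['contact_force'])
z=P[...,2]
rects('handle',P,(z>.06)&(z<.09));rects('board',P,(z>.009)&(z<.09))
E
```

```text
time_s: 1.73
eef_pos: [0.4944, 0.3448, 0.1611]
ee_rot: [[0.979, -0.0, -0.202], [0.202, -0.0, 0.979], [-0.0, -1.0, -0.0]]
contact_force: [0.3, -0.2, -0.0]
grip_width: 0.0853
[0.4944 0.3448 0.1611] [[0.979, -0.0, -0.202], [0.202, -0.0, 0.979], [-0.0, -1.0, -0.0]] [[0.0, -0.953, -0.304, -0.078], [0.001, 0.304, -0.953, -0.134], [1.0, 0.0, 0.001, 0.001], [0.0, 0.0, 0.0, 1.0]] [ 0.26909292 -0.19349339 -0.03940097]
handle [ 290  191   69  100 6551] ctr [494.3 346.4] size [60.4 40. ] ang 11.7 z [73.  74.8 75.9]
board [  206   157   237   134 27453] ctr [494.6 346.3] size [ 90.5 170.3] ang 11.7 z [12.1 26.4 75.4]
board [ 264  383  104   52 3197] ctr [677.6 376.9] size [80.  49.6] ang 78.4 z [14.1 17.5 44.4]
```

View pics/w1.png

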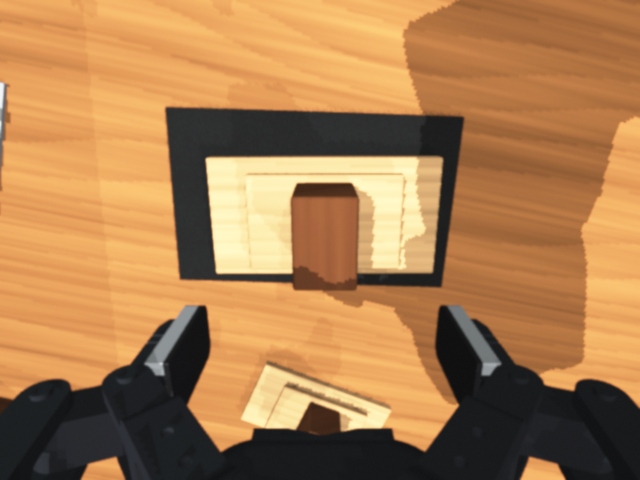

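The wrist view shows the handle top at (325,235), which measures 60×40 mm at (494.3,346.4) and 75 mm high, as expected. Now I descend and grip.

```bash
python3 -m pendant '[[[0,0,0,0,0.015,0.0015,1],[0,0,0,0,0.02,0,1],[0,0,0,0,0.02,0,1],[0,0,0,0,0.02,0,1],[0,0,0,0,0.02,0,1],[0,0,0,0,0.015,0,1],[0,0,0,0,0.009,0,1],[0,0,0,0,0,0,1],[0,0,0,0,0,0,1],[0,0,0,0,0,0,-1],[0,0,0,0,0,0,-1],[0,0,0,0,0,0,-1],[0,0,0,0,0,0,-1],[0,0,0,0,0,0,-1],[0,0,0,0,0,0,-1],[0,0,0,0,0,0,-1],[0,0,0,0,0,0,-1],[0,0,0,0,0,0,-1]]]'
python3 -m pendant '[[[0,0,0,0,-0.01,0,-1],[0,0,0,0,-0.02,0,-1],[0,0,0,0,-0.02,0,-1],[0,0,0,0,-0.02,0,-1],[0,0,0,0,-0.02,0,-1],[0,0,0,0,-0.01,0,-1],[0,0,0,0,0,0,-1],[0,0,0,0,0,0,-1],[0,0,0,0,0,0,-1]]]'
python3 - <<'E'
from h import *
s,c,P=wrist('w2.png');print(s['contact_force'],s['torque'],s['eef_pos'])
z=P[...,2]
hsv=cv2.cvtColor(c['img'],cv2.COLOR_BGR2HSV)
rects('mat',P,(hsv[...,2]<50)&(z<.012)&(z>-.01))
c=shot('top','t2.png');P=cloud(c);np.save('t2.npy',P);z=P[...,2];hsv=cv2.cvtColor(c['img'],cv2.COLOR_BGR2HSV)
E
```

```text
time_s: 3.28
eef_pos: [0.4946, 0.3466, 0.043]
ee_rot: [[0.979, 0.001, -0.206], [0.206, 0.001, 0.979], [0.001, -1.0, 0.0]]
contact_force: [-0.3, -1.0, 7.4]
grip_width: 0.0394
time_s: 4.03
eef_pos: [0.4933, 0.3458, 0.1412]
ee_rot: [[0.979, -0.002, -0.206], [0.206, -0.001, 0.979], [-0.002, -1.0, -0.001]]
contact_force: [0.5, 0.0, -3.4]
grip_width: 0.0397
[ 0.5464989   0.03321961 -3.4151465 ] [ 0.00485882 -0.01502458  0.03237949] [0.49334277 0.34582396 0.14116517]
mat [  155   110   316    74 18386] ctr [443.4 328.6] size [ 48.6 213. ] ang 11.6 z [1.7 2.9 4.1]
```

View pics/w2.png

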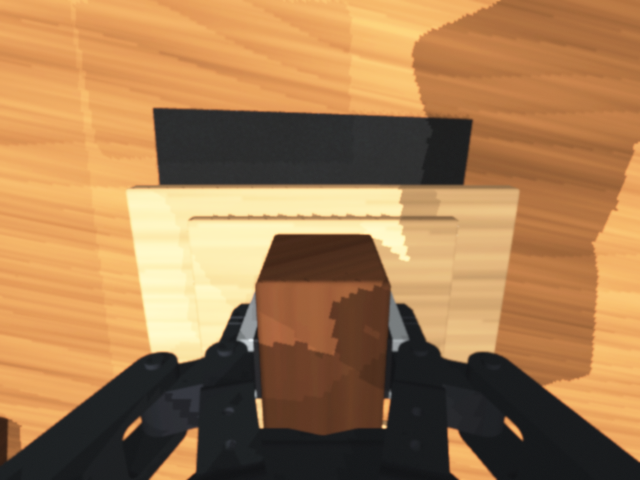

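The board is held (grip 39.7 mm, weight 3.4 N) and the mat edge is visible at (310,145). I'll use the side view to cross-check the tin, the stop and the rib height.

```bash
python3 - <<'E'
from h import *
for n in('side','t2'):
    P=np.load(n+'.npy') ;z=P[...,2];x,y=P[...,0],P[...,1]
    reg=(x>.43)&(x<.6)
    print(n,'counter',np.nanmedian(z[(x>.45)&(x<.57)&(y>.1)&(y<.2)]),np.nanmedian(z[(x>.48)&(x<.54)&(y>.02)&(y<.04)]))
    rects('tin',P,reg&(y>-.13)&(y<-.04)&(z>.02),100)
    rects('stopface/top',P,reg&(y>.03)&(y<.09)&(z>.026),100)
    # cradle-frame profile of heights
    a=np.radians(-5.5);ex=np.array([np.cos(a),np.sin(a)]);ey=np.array([-np.sin(a),np.cos(a)])
    o=np.array([.5136,.0307]);d=P[...,:2]-o
    cx=d@ex*1000;cy=d@ey*1000
    for lo in range(-56,40,4):
        m=(abs(cx)<50)&(cy>=lo)&(cy<lo+4)
        if m.sum()>5: print(lo+2,m.sum(),np.round(np.nanpercentile(z[m]*1000,[10,50,90]),1))
    for s in(-1,1):
        m=(cx*s>15)&(cx*s<60)&(z>.003)&(cy>-50)&(cy<-10); print('rib half',s,cx[m].mean(),cy[m].mean())
        m=(cx*s>15)&(cx*s<60)&(z>.03)&(cy>10)&(cy<45); print('stop half',s,cx[m].mean(),cy[m].mean())
E
```

```text
side counter 0.0008662521751087171 0.0008403385762077997
tin [ 299  258   52   40 1131] ctr [503.8 -72.3] size [ 54.9 103.3] ang 84.6 z [25.  46.6 54.3]
stopface/top [265 224  58  31 424] ctr [516.4  61.5] size [ 17.8 150.4] ang 84.1 z [27.2 35.3 39.2]
-54 8 [0.  1.  2.2]
-50 42 [-0.1  1.6  3.5]
-46 60 [-1.5  0.6  3.4]
-42 83 [-0.9  1.8  5.2]
-38 87 [0.8 4.4 7.6]
-34 65 [3.4 6.1 8. ]
-30 62 [4.  7.1 9.3]
-26 53 [4.5 6.4 9.1]
-22 44 [3.5 5.3 7.2]
-18 26 [1.7 3.2 4.8]
-14 40 [-0.3  1.4  3.1]
-10 53 [-1.7  0.4  3. ]
-6 58 [-1.6  0.7  2.8]
-2 60 [-1.9  0.9  3.3]
2 52 [-1.8  0.8  2.7]
6 57 [-1.4  1.2  3.1]
10 58 [-1.4  0.6  3.1]
14 52 [-1.4  0.7  2.9]
18 53 [-1.3  0.7  3.1]
22 132 [-1.1 10.6 31.9]
26 356 [ 2.  19.3 36.4]
30 80 [ 5.2 35.9 38.7]
34 50 [34.2 36.6 38.8]
38 13 [32.7 35.2 36.9]
rib half -1 -37.155483641677705 -31.39981586398173
stop half -1 -37.56759411607189 29.17399948290241
rib half 1 36.60268523366557 -31.665612550292888
stop half 1 37.37130943306507 28.717867689919608
t2 counter 0.0004031739339200868 0.000483614644552377
tin [323 251  24  41 800] ctr [504.1 -70.9] size [ 5
[... 187 characters left out ...]
-46 58 [-2.1  1.3  4. ]
-42 58 [-0.9  2.1  5.5]
-38 56 [0.7 3.6 8. ]
-34 58 [2.5 5.7 8.8]
-30 57 [3.8 6.5 9.2]
-26 58 [ 3.   6.2 10.2]
-22 56 [2.  4.7 7.9]
-18 59 [-0.5  2.9  6.9]
-14 55 [-1.3  0.5  4.3]
-10 57 [-3.5 -0.3  2.1]
-6 55 [-4.   0.5  4.1]
-2 59 [-3.6 -0.7  3.2]
2 56 [-1.7  1.3  5. ]
6 57 [-2.6  0.4  3.4]
10 55 [-1.3  0.4  4. ]
14 57 [-3.5  0.7  3.4]
18 54 [-2.8  0.1  3.2]
22 57 [-2.1  0.7  4. ]
26 92 [ 0.2 30.4 38.8]
30 61 [33.4 36.1 38.7]
34 60 [33.2 36.7 39.7]
38 24 [ 3.6 34.8 38.2]
rib half -1 -37.53537259032126 -29.34970074460562
stop half -1 -37.370735104773345 31.559012962533984
rib half 1 36.47488202712734 -29.755839571455606
stop half 1 37.43143906925016 30.67190097725692
```

The rib crest is at about 6.2 mm (both views agree), cradle yaw is −5.9°, tin yaw −5°, and the tin sits about 102 mm before home, which is in range. I'll carry the board to (499,−123) so the tin lies under its front half.

```bash
python3 -m pendant '[[[0,0,0,-0.0065,0,-0.0329,-1],[0,0,0,-0.0065,0,-0.0329,-1],[0,0,0,-0.0065,0,-0.0329,-1],[0,0,0,-0.0065,0,-0.0329,-1],[0,0,0,-0.0065,0,-0.0329,-1],[0,0,0,-0.0065,0,-0.0329,-1],[0,0,0,-0.0065,0,-0.0329,-1],[0,0,0,-0.0065,0,-0.0329,-1],[0,0,0,-0.0065,0,-0.0329,-1],[0,0,0,-0.0065,0,-0.0329,-1],[0,0,0,-0.0065,0,-0.0329,-1],[0,0,0,-0.0065,0,-0.0329,-1],[0,0,0,-0.0065,0,-0.0329,-1],[0,0,0,-0.0065,0,-0.0329,-1],[0,0.101,0,0,0,0,-1],[0,0.101,0,0,0,0,-1],[0,0.101,0,0,0,0,-1],[0,0,0,0,0,0,-1],[0,0,0,0,0,0,-1],[0,0,0,0,0,0,-1]]]'
python3 - <<'E'
from h import *
s,c,P=wrist('w3.png');print(s['eef_pos'].round(4),s['ee_rot'].round(4).tolist(),s['contact_force'])
c=shot('side','s3.png');P=cloud(c);shot('top','t3.png')
x,y,z=P[...,0],P[...,1],P[...,2]
rects('tin',P,(x>.43)&(x<.6)&(y>-.13)&(y<-.03)&(z>.02)&(z<.07),100)
E
```

```text
time_s: 5.8
eef_pos: [0.4996, -0.1229, 0.1419]
ee_rot: [[0.996, -0.001, 0.093], [-0.093, 0.0, 0.996], [-0.001, -1.0, 0.0]]
contact_force: [0.1, -0.1, -2.8]
grip_width: 0.0392
[ 0.4996 -0.1229  0.1419] [[0.9957, -0.0009, 0.0925], [-0.0925, 0.0002, 0.9957], [-0.0009, -1.0, 0.0002]] [ 0.05085258 -0.12222864 -2.84199521]
tin [299 271  29  27 420] ctr [472.6 -69.8] size [53.1 40.2] ang 84.4 z [23.8 44.  54. ]
```

View pics/w3.png

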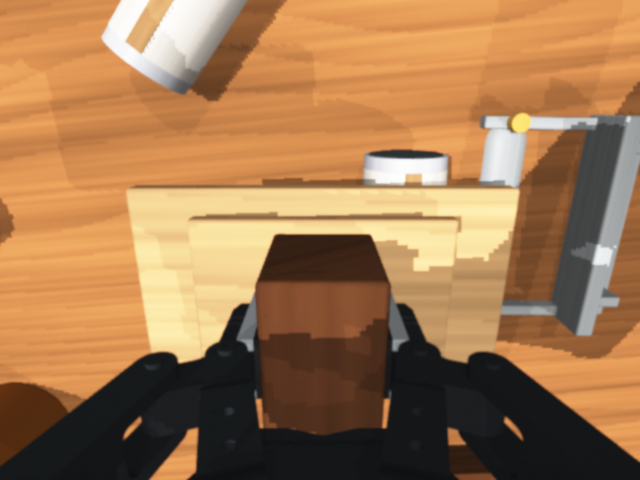

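View pics/s3.png

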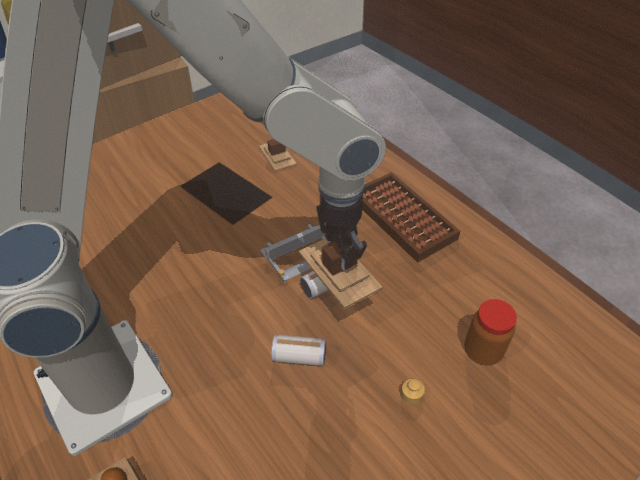

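```bash
python3 -m pendant '[[[0,0,0,0,0.01,0,-1],[0,0,0,0,0.01,0,-1],[0,0,0,0,0.01,0,-1],[0,0,0,0,0.01,0,-1],[0,0,0,0,0.004,0,-1],[0,0,0,0,0.001,0,-1],[0,0,0,0,0,0,-1],[0,0,0,0,0,0,-1]]]'
python3 -c "from h import *
s=get_state();print(s['eef_pos'],s['contact_force'],s['torque'],s['ee_rot'][2])"
```

```text
time_s: 6.62
eef_pos: [0.5, -0.1232, 0.0974]
ee_rot: [[0.995, 0.0, 0.096], [-0.096, -0.0, 0.995], [0.0, -1.0, -0.0]]
contact_force: [0.9, 0.0, -2.9]
grip_width: 0.0395
[ 0.50000759 -0.1232167   0.09735305] [ 0.92560948  0.03142731 -2.93702949] [ 0.02767993 -0.01403146 -0.00164118] [ 8.56214606e-05 -9.99999995e-01 -5.80277951e-05]
```

```bash
for i in 1; do python3 -m pendant '[[[0,0,0,0,0.002,0,-1],[0,0,0,0,0.0015,0,-1],[0,0,0,0,0,0,-1],[0,0,0,0,0,0,-1]]]'; done | grep -E 'eef_pos|force'
python3 -m pendant '[[[0,0,0,0,0.0005,0,-1],[0,0,0,0,0,0,-1],[0,0,0,0,0,0,-1]]]' | grep -E 'eef_pos|force'
python3 -m pendant '[[[0,0,0,0,0.0005,0,-1],[0,0,0,0,0,0,-1],[0,0,0,0,0,0,-1]]]' | grep -E 'eef_pos|force'
```

```text
eef_pos: [0.4999, -0.1231, 0.0939]
contact_force: [0.2, -1.0, -2.7]
eef_pos: [0.4999, -0.1231, 0.0934]
contact_force: [1.2, -0.6, -3.5]
eef_pos: [0.4998, -0.1231, 0.0928]
contact_force: [0.5, -0.0, -2.2]
```

```bash
python3 -m pendant '[[[0,0,0,0,0.0005,0,-1],[0,0,0,0,0,0,-1],[0,0,0,0,0,0,-1]]]' | grep -E 'eef_pos|force'
python3 -m pendant '[[[0,0,0,0,0.0004,0,-1],[0,0,0,0,0,0,-1],[0,0,0,0,0,0,-1]]]' | grep -E 'eef_pos|force'
```

```text
eef_pos: [0.4999, -0.1232, 0.0924]
contact_force: [-1.4, 0.4, -0.5]
eef_pos: [0.5, -0.1231, 0.0922]
contact_force: [-0.9, 0.2, 3.6]
```

```bash
python3 - <<'E'
from h import *
shot('side','s4.png')
i=cv2.imread('pics/s4.png');cv2.imwrite('pics/s4c.png',cv2.resize(i[200:340,230:420],None,fx=4,fy=4))
E
```

```text
(no output)
```

View pics/s4c.png

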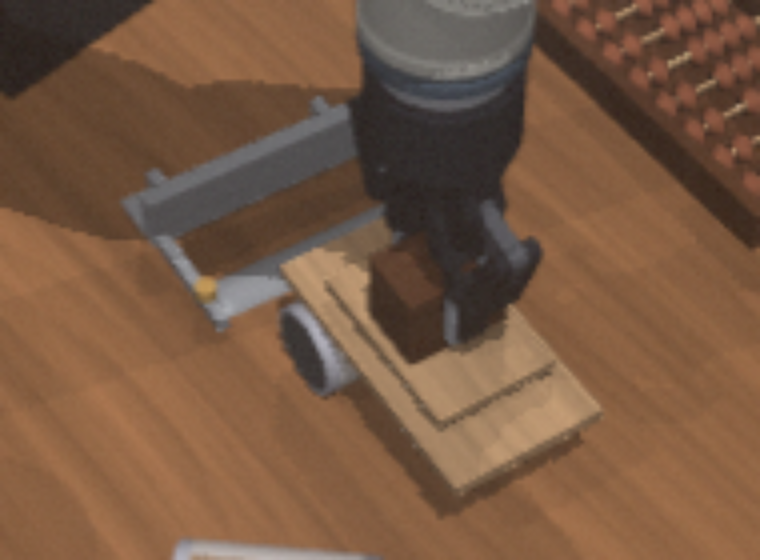

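The board lies flat on the tin (end visible at crop (315,350)), with load about 6.5 N. I start rolling.

```bash
python3 -m pendant '[[[0,0,0,0,0,0.001,-1],[0,0,0,0,0,0.002,-1],[0,0,0,0,0,0.003,-1],[0,0,0,0,0,0.003,-1],[0,0,0,0,0,0.003,-1],[0,0,0,0,0,0.003,-1],[0,0,0,0,0,0.003,-1],[0,0,0,0,0,0.002,-1]]]' | grep -E 'eef_pos|force'
python3 -c "from h import *
s=get_state();print(s['eef_pos'],s['contact_force'],s['torque'],s['ee_rot'][2])"
```

```text
eef_pos: [0.5017, -0.1027, 0.0919]
contact_force: [-1.6, 0.8, 5.7]
[ 0.5017155  -0.10271186  0.09194433] [-1.64649156  0.75000024  5.65382585] [0.27436461 0.22854416 0.01471007] [-1.90939206e-04 -9.99999980e-01  6.27263003e-05]
```

```bash
python3 -m pendant '[[[0,0,0,0,-0.0001,0.003,-1],[0,0,0,0,-0.0001,0.004,-1],[0,0,0,0,0,0.004,-1],[0,0,0,0,-0.0001,0.004,-1],[0,0,0,0,0,0.004,-1],[0,0,0,0,0,0.004,-1],[0,0,0,0,0,0.004,-1],[0,0,0,0,0,0.003,-1],[0,0,0,0,0,0.001,-1]]]' | grep -E 'eef_pos|force'
python3 - <<'E'
from h import *
s=get_state();print(s['eef_pos'],s['contact_force'],s['torque'])
c=shot('side','s5.png');P=cloud(c);x,y,z=P[...,0],P[...,1],P[...,2]
rects('tin',P,(x>.43)&(x<.56)&(y>-.13)&(y<-.00)&(z>.02)&(z<.046),50)
cv2.imwrite('pics/s5c.png',cv2.resize(c['img'][200:340,230:420],None,fx=4,fy=4))
E
```

```text
eef_pos: [0.5045, -0.0718, 0.0921]
contact_force: [-2.2, -0.0, 3.5]
[ 0.50446215 -0.07180945  0.09212235] [-2.16915734 -0.02826065  3.54658293] [0.20199116 0.55029911 0.09331146]
tin [293 269  20  20 135] ctr [457.5 -43. ] size [19.  55.2] ang 14.0 z [21.3 33.6 44.6]
```

View pics/s5c.png

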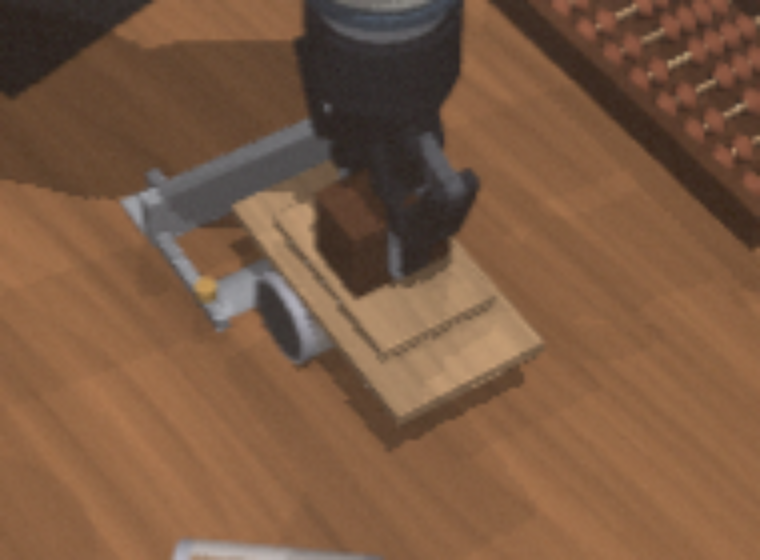

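Tin rolls without slip (near end at crop (280,320)); load 6.4 N. I continue towards the rib.

```bash
python3 -m pendant '[[[0,0,0,0,0,0.003,-1],[0,0,0,0,0,0.004,-1],[0,0,0,0,-0.0001,0.004,-1],[0,0,0,0,0,0.004,-1],[0,0,0,0,0,0.004,-1],[0,0,0,0,-0.0001,0.004,-1],[0,0,0,0,0,0.004,-1],[0,0,0,0,0,0.004,-1],[0,0,0,0,0,0.003,-1],[0,0,0,0,0,0.002,-1],[0,0,0,0,0,0,-1]]]' | grep -E 'eef_pos|force'
python3 - <<'E'
from h import *
s=get_state();print(s['eef_pos'],s['contact_force'],s['torque'],s['ee_rot'][2])
E
```

```text
eef_pos: [0.5084, -0.0361, 0.0924]
contact_force: [-1.8, 0.2, 1.7]
[ 0.5083705  -0.0361323   0.09238095] [-1.75923933  0.15277099  1.69049065] [0.10339483 0.3816964  0.00331144] [ 2.96123851e-04 -9.99999954e-01  7.22810251e-05]
```

```bash
python3 -m pendant '[[[0,0,0,0,0.0001,0.002,-1],[0,0,0,0,0.0001,0.002,-1],[0,0,0,0,0.0001,0.002,-1],[0,0,0,0,0.0001,0.002,-1],[0,0,0,0,0,0,-1]]]' | grep -E 'eef_pos|force'
python3 - <<'E'
from h import *
s=get_state();print(s['eef_pos'],s['contact_force'],s['torque'],s['ee_rot'][2])
E
```

```text
eef_pos: [0.509, -0.0283, 0.0921]
contact_force: [-3.2, -0.1, 3.6]
[ 0.5090478  -0.02827454  0.09214555] [-3.21392267 -0.09254095  3.62564961] [0.09452458 0.37058578 0.01074475] [ 2.06305256e-04 -9.99999976e-01  7.11439126e-05]
```

```bash
python3 -m pendant '[[[0,0,0,-0.0003,0.0001,0.0015,-1],[0,0,0,-0.0003,0.0001,0.0015,-1],[0,0,0,-0.0002,0,0.001,-1],[0,0,0,0,0,0,-1]]]' | grep -E 'eef_pos|force'
python3 - <<'E'
from h import *
s=get_state();print(s['eef_pos'],s['contact_force'],s['torque'],s['ee_rot'][2])
c=shot('side','s6.png');P=cloud(c);x,y,z=P[...,0],P[...,1],P[...,2]
rects('tin',P,(x>.43)&(x<.56)&(y>-.10)&(y<-.00)&(z>.015)&(z<.046),50)
cv2.imwrite('pics/s6c.png',cv2.resize(c['img'][200:340,230:420],None,fx=4,fy=4))
E
```

```text
eef_pos: [0.5092, -0.0244, 0.0921]
contact_force: [-0.5, 0.5, 4.4]
[ 0.50921864 -0.02439783  0.09209383] [-0.49931828  0.46275726  4.35749658] [-0.02694542  0.06986278  0.01586248] [ 1.50122868e-03 -9.99998869e-01  8.72019510e-05]
tin [289 263  18  20 144] ctr [459. -25.] size [16.2 47.4] ang 18.2 z [16.9 30.9 43.4]
```

View pics/s6c.png

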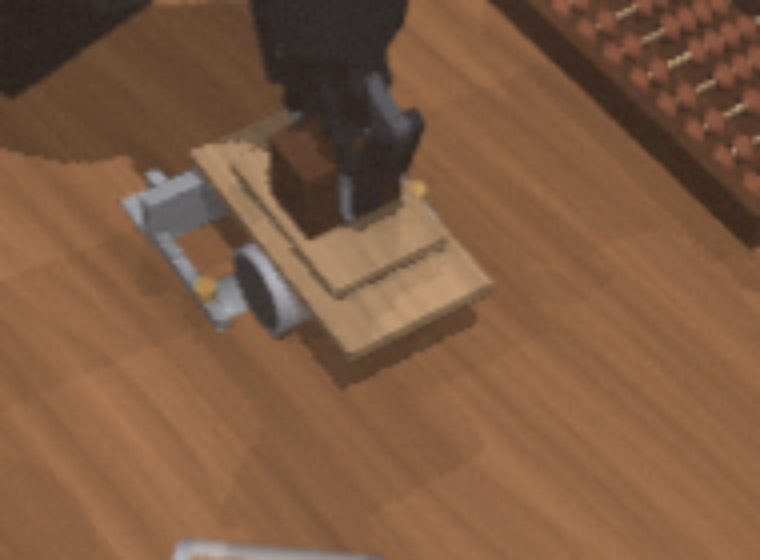

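```bash
python3 -m pendant '[[[0,0,0,0,0,0.0015,-1],[0,0,0,0,0,0.0015,-1],[0,0,0,0,0,0,-1]]]' | grep -E 'eef_pos|force'
python3 - <<'E'
from h import *
s=get_state();print(s['eef_pos'],s['contact_force'],s['torque'],s['ee_rot'][2])
E
```

```text
eef_pos: [0.5091, -0.0217, 0.0921]
contact_force: [-1.7, -2.4, 8.0]
[ 0.50911104 -0.02165098  0.0920899 ] [-1.74330537 -2.43139271  7.96328537] [-0.5211317   0.04340386 -0.12029432] [ 7.16015038e-04 -9.99999664e-01 -3.99186288e-04]
```

Rib met (fy −2.4 N, load up to 11 N). I climb with a matching lift.

```bash
python3 -m pendant '[[[0,0,0,0,-0.0003,0.0005,-1],[0,0,0,0,-0.0004,0.0015,-1],[0,0,0,0,-0.0004,0.0015,-1],[0,0,0,0,0,0,-1]]]' | grep -E 'eef_pos|force'
python3 - <<'E'
from h import *
s=get_state();print(s['eef_pos'],s['contact_force'],s['torque'],s['ee_rot'][2])
E
```

```text
eef_pos: [0.5094, -0.0182, 0.0932]
contact_force: [-1.8, -1.0, 5.0]
[ 0.50944969 -0.01816557  0.09317219] [-1.76102229 -1.01032156  5.02938372] [-0.43578431  0.03346569 -0.06876155] [ 7.52037075e-04 -9.99999674e-01 -2.92680904e-04]
```

```bash
python3 -m pendant '[[[0,0,0,0,-0.0003,0.0015,-1],[0,0,0,0,-0.0003,0.0015,-1],[0,0,0,0,-0.0003,0.0015,-1],[0,0,0,0,-0.0003,0.0015,-1],[0,0,0,0,0,0,-1]]]' | grep -E 'eef_pos|force'
python3 - <<'E'
from h import *
s=get_state();print(s['eef_pos'],s['contact_force'],s['torque'],s['ee_rot'][2])
E
```

```text
eef_pos: [0.51, -0.0121, 0.0944]
contact_force: [-0.7, -2.2, 6.7]
[ 0.50999148 -0.01214509  0.09438936] [-0.68720926 -2.2046864   6.67517139] [-0.42704983  0.02501857 -0.10186808] [ 6.77433379e-04 -9.99999730e-01 -2.84659593e-04]
```

```bash
python3 -m pendant '[[[0,0,0,0,-0.0003,0.0016,-1],[0,0,0,0,-0.0003,0.0016,-1],[0,0,0,0,-0.0003,0.0016,-1],[0,0,0,0,-0.0003,0.0016,-1],[0,0,0,0,-0.0003,0.0016,-1],[0,0,0,0,0,0,-1]]]' | grep -E 'eef_pos|force'
python3 - <<'E'
from h import *
s=get_state();print(s['eef_pos'],s['contact_force'],s['torque'],s['ee_rot'][2])
E
```

```text
eef_pos: [0.5108, -0.0041, 0.0959]
contact_force: [-1.7, -1.1, 5.6]
[ 0.51079135 -0.00408487  0.09585204] [-1.70361824 -1.08877216  5.61245324] [-0.36438762 -0.03284042 -0.07935232] [ 6.90287028e-04 -9.99999748e-01 -1.64350900e-04]
```

```bash
python3 -m pendant '[[[0,0,0,0,-0.0002,0.0016,-1],[0,0,0,0,-0.0002,0.0016,-1],[0,0,0,0,-0.0002,0.0016,-1],[0,0,0,0,-0.0002,0.0016,-1],[0,0,0,0,-0.0002,0.0016,-1],[0,0,0,0,0,0,-1]]]' | grep -E 'eef_pos|force'
python3 - <<'E'
from h import *
s=get_state();print(s['eef_pos'],s['contact_force'],s['torque'],s['ee_rot'][2])
E
```

```text
eef_pos: [0.5116, 0.0039, 0.0969]
contact_force: [-1.4, -0.6, 5.2]
[0.51158396 0.0039476  0.09687766] [-1.41510523 -0.5613119   5.22025407] [-0.32745439  0.00035946 -0.10031934] [ 7.58229788e-04 -9.99999712e-01 -3.91836115e-05]
```

```bash
python3 -m pendant '[[[0,0,0,0,-0.0002,0.0017,-1],[0,0,0,0,-0.0002,0.0017,-1],[0,0,0,0,-0.0001,0.0017,-1],[0,0,0,0,-0.0001,0.0017,-1],[0,0,0,0,-0.0001,0.0017,-1],[0,0,0,0,-0.0001,0.0015,-1],[0,0,0,0,0,0,-1]]]' | grep -E 'eef_pos|force'
python3 - <<'E'
from h import *
s=get_state();print(s['eef_pos'],s['contact_force'],s['torque'],s['ee_rot'][2])
c=shot('side','s7.png')
cv2.imwrite('pics/s7c.png',cv2.resize(c['img'][180:320,210:400],None,fx=4,fy=4))
E
```

```text
eef_pos: [0.5126, 0.014, 0.0977]
contact_force: [-0.1, 0.7, 7.0]
[0.51261674 0.01399119 0.09766746] [-0.06963735  0.67364175  6.99715127] [-0.23530329  0.05547931 -0.11604014] [ 8.37964936e-04 -9.99999647e-01  5.86090030e-05]
```

View pics/s7c.png

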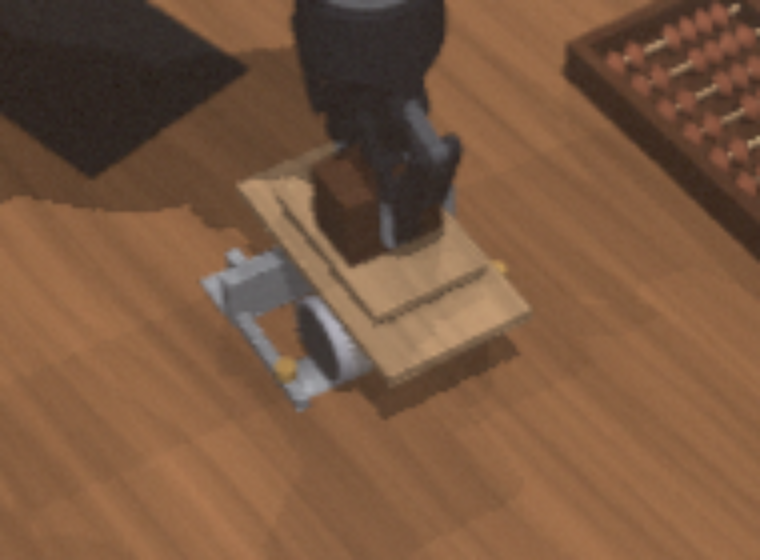

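```bash
python3 -m pendant '[[[0,0,0,0,-0.0002,0.0017,-1],[0,0,0,0,-0.0001,0.0017,-1],[0,0,0,0,-0.0001,0.0017,-1],[0,0,0,0,0,0.0017,-1],[0,0,0,0,0,0.0017,-1],[0,0,0,0,0,0.0015,-1],[0,0,0,0,0,0,-1]]]' | grep -E 'eef_pos|force'
python3 - <<'E'
from h import *
s=get_state();print(s['eef_pos'],s['contact_force'],s['torque'],s['ee_rot'][2])
E
```

```text
eef_pos: [0.5136, 0.0241, 0.098]
contact_force: [0.2, -0.5, 4.5]
[0.51356308 0.02412801 0.09798934] [ 0.16777692 -0.46756793  4.53691567] [-0.12194637 -0.03789022 -0.10862676] [ 7.60135437e-04 -9.99999691e-01  1.99012498e-04]
```

```bash
python3 -m pendant '[[[0,0,0,0,0,0.0017,-1],[0,0,0,0,0,0.0017,-1],[0,0,0,0,0,0.0017,-1],[0,0,0,0,0.0001,0.0017,-1],[0,0,0,0,0.0001,0.0012,-1],[0,0,0,0,0,0,-1]]]' | grep -E 'eef_pos|force'
python3 - <<'E'
from h import *
s=get_state();print(s['eef_pos'],s['contact_force'],s['torque'],s['ee_rot'][2])
E
```

```text
eef_pos: [0.5143, 0.0321, 0.0977]
contact_force: [0.2, -0.0, 5.6]
[0.51430978 0.03207794 0.09774012] [ 0.23327503 -0.03326545  5.63189252] [-0.02020084 -0.10393679 -0.10451706] [ 7.24797400e-04 -9.99999714e-01  2.14560262e-04]
```

```bash
python3 -m pendant '[[[0,0,0,0,0,0.0016,-1],[0,0,0,0,0.0001,0.0016,-1],[0,0,0,0,0.0001,0.0016,-1],[0,0,0,0,0.0001,0.0016,-1],[0,0,0,0,0.0001,0.0016,-1],[0,0,0,0,0,0,-1]]]' | grep -E 'eef_pos|force'
python3 - <<'E'
from h import *
s=get_state();print(s['eef_pos'],s['contact_force'],s['torque'],s['ee_rot'][2])
E
```

```text
eef_pos: [0.515, 0.0401, 0.0972]
contact_force: [2.3, -0.1, 5.0]
[0.51499315 0.04006035 0.09724772] [ 2.32968122 -0.11862987  5.04238624] [-0.0317623  -0.33359679 -0.04746647] [ 5.65303791e-04 -9.99999829e-01  1.51185830e-04]
```

```bash
python3 -m pendant '[[[0,0,0,0.0001,0.0001,0.0016,-1],[0,0,0,0.0001,0.0002,0.0016,-1],[0,0,0,0.0001,0.0002,0.0016,-1],[0,0,0,0,0.0002,0.0016,-1],[0,0,0,0,0.0001,0.0016,-1],[0,0,0,0,0,0,-1]]]' | grep -E 'eef_pos|force'
python3 - <<'E'
from h import *
s=get_state();print(s['eef_pos'],s['contact_force'],s['torque'],s['ee_rot'][2])
E
```

```text
eef_pos: [0.5158, 0.0479, 0.0964]
contact_force: [2.0, 0.6, 4.3]
[0.51577393 0.04793776 0.09637173] [1.96065752 0.62821667 4.33621507] [ 0.03511328 -0.32757445 -0.05779601] [ 2.28377644e-06 -9.99999996e-01  9.32573404e-05]
```

```bash
python3 -m pendant '[[[0,0,0,0,0.0002,0.0016,-1],[0,0,0,0,0.0002,0.0016,-1],[0,0,0,0,0.0003,0.0016,-1],[0,0,0,0,0.0003,0.0016,-1],[0,0,0,0,0.0003,0.0016,-1],[0,0,0,0,0,0,-1]]]' | grep -E 'eef_pos|force'
python3 - <<'E'
from h import *
s=get_state();print(s['eef_pos'],s['contact_force'],s['torque'],s['ee_rot'][2])
E
```

```text
eef_pos: [0.5166, 0.0559, 0.0951]
contact_force: [2.1, 2.3, 3.4]
[0.51656659 0.05591834 0.09506456] [2.05477037 2.33375111 3.35016047] [ 0.0915327  -0.31549535 -0.05498362] [-5.76176165e-06 -9.99999994e-01  1.06175454e-04]
```

```bash
python3 -m pendant '[[[0,0,0,0,0.0003,0.0015,-1],[0,0,0,0,0.0004,0.0015,-1],[0,0,0,0,0.0003,0.0015,-1],[0,0,0,0,0.0004,0.0015,-1],[0,0,0,0,0,0,-1]]]' | grep -E 'eef_pos|force'
python3 - <<'E'
from h import *
s=get_state();print(s['eef_pos'],s['contact_force'],s['torque'],s['ee_rot'][2])
E
```

```text
eef_pos: [0.5172, 0.0619, 0.0937]
contact_force: [2.7, 2.6, 4.7]
[0.51715942 0.06188798 0.09370706] [2.69446629 2.60439371 4.65394177] [ 0.12346769 -0.28175864 -0.09944338] [ 4.09385673e-05 -9.99999989e-01  1.45011024e-04]
```

```bash
python3 -m pendant '[[[0,0,0,0,0.0003,0.0015,-1],[0,0,0,0,0.0004,0.0015,-1],[0,0,0,0,0.0003,0.0015,-1],[0,0,0,0,0,0,-1]]]' | grep -E 'eef_pos|force'
python3 - <<'E'
from h import *
s=get_state();print(s['eef_pos'],s['contact_force'],s['torque'],s['ee_rot'][2])
E
```

```text
eef_pos: [0.5176, 0.0663, 0.0927]
contact_force: [1.7, 2.0, 5.0]
[0.5175933  0.06632242 0.09269428] [1.69445355 2.00960886 5.01582063] [ 0.14148605 -0.3157397  -0.01615325] [ 8.26571512e-05 -9.99999989e-01  1.23401547e-04]
```

```bash
python3 -m pendant '[[[0,0,0,0,0.0002,0.001,-1],[0,0,0,0,0.0001,0.001,-1],[0,0,0,0,0,0,-1]]]' | grep -E 'eef_pos|force'
python3 - <<'E'
from h import *
s=get_state();print(s['eef_pos'],s['contact_force'],s['torque'],s['ee_rot'][2])
c=shot('side','s8.png')
cv2.imwrite('pics/s8c.png',cv2.resize(c['img'][180:320,210:400],None,fx=4,fy=4))
E
```

```text
eef_pos: [0.5177, 0.0681, 0.0923]
contact_force: [2.5, 1.5, 3.7]
[0.51771255 0.06814548 0.09234388] [2.47074834 1.50122724 3.65171787] [ 0.25490658 -0.36276415  0.03793753] [ 1.40664285e-05 -1.00000000e+00  1.98076696e-05]
```

View pics/s8c.png

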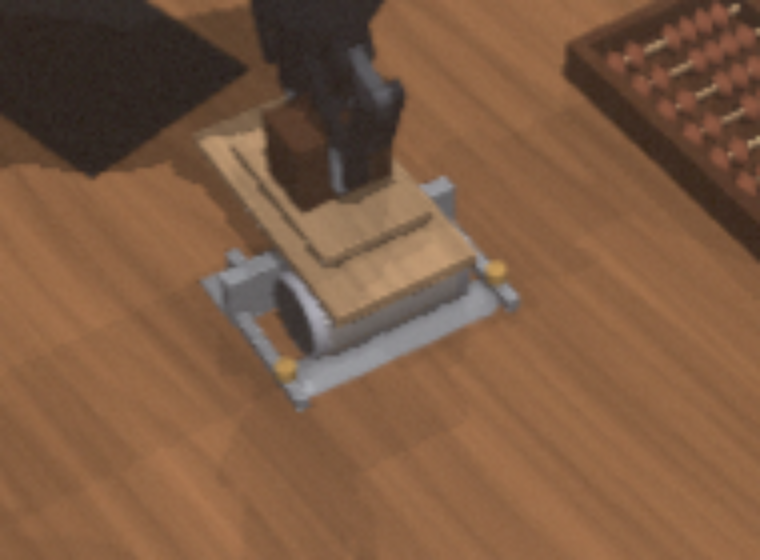

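Tin is over the rib and nearly at the backstop (crop 300,310). I roll on until it meets it.

```bash
python3 -m pendant '[[[0,0,0,0.0001,0.0001,0.001,-1],[0,0,0,0.0001,0,0.0015,-1],[0,0,0,0,0,0.0015,-1],[0,0,0,0,0,0.001,-1],[0,0,0,0,0,0,-1]]]' | grep -E 'time|eef_pos|force'
python3 - <<'E'
from h import *
s=get_state();print(s['eef_pos'],s['contact_force'],s['torque'],s['ee_rot'][2])
E
```

```text
time_s: 17.87
eef_pos: [0.5181, 0.0731, 0.0922]
contact_force: [2.0, 0.3, 2.5]
[0.51813104 0.07307604 0.09220168] [1.9712459  0.26583587 2.51501774] [-0.20006289 -0.28460286  0.03875268] [-5.27363442e-04 -9.99999839e-01 -2.07210380e-04]
```

```bash
python3 -m pendant '[[[0,0,0,0.0001,0.0001,0.001,-1],[0,0,0,0.0001,0,0.0015,-1],[0,0,0,0,0,0.0015,-1],[0,0,0,0,0,0.001,-1],[0,0,0,0,0,0,-1]]]' | grep -E 'time|eef_pos|force'
python3 - <<'E'
from h import *
s=get_state();print(s['eef_pos'],s['contact_force'],s['torque'],s['ee_rot'][2])
c=shot('side','s9.png')
cv2.imwrite('pics/s9c.png',cv2.resize(c['img'][180:320,210:400],None,fx=4,fy=4))
E
```

```text
time_s: 18.28
eef_pos: [0.5187, 0.0782, 0.0921]
contact_force: [0.2, 0.1, 2.7]
[0.51874539 0.07817263 0.09212707] [0.22019347 0.13757395 2.68826667] [-0.28033592 -0.00970499 -0.07274428] [-6.92164982e-04 -9.99999758e-01 -6.36746233e-05]
```

View pics/s9c.png

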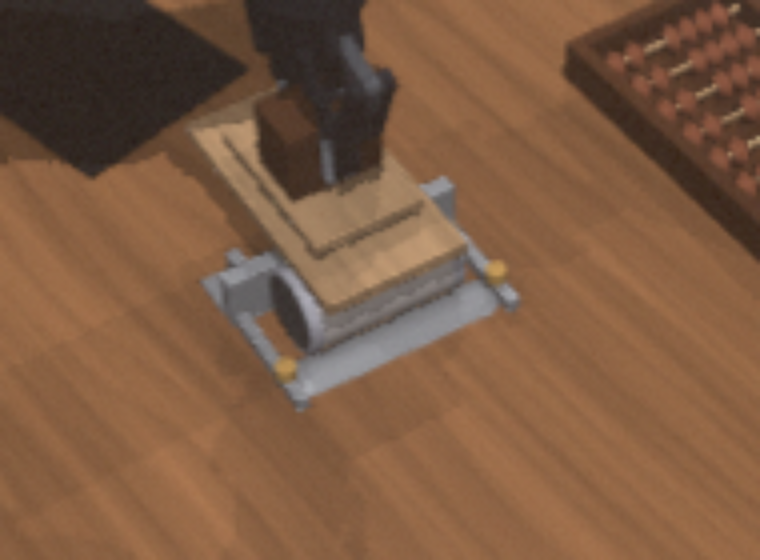

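```bash
python3 -m pendant '[[[0,0,0,0,0.0001,0.001,-1],[0,0,0,0,0,0.0015,-1],[0,0,0,0,0,0.0015,-1],[0,0,0,0,0,0.001,-1],[0,0,0,0,0,0,-1]]]' | grep -E 'time|eef_pos|force'
python3 - <<'E'
from h import *
s=get_state();print(s['eef_pos'],s['contact_force'],s['torque'],s['ee_rot'][2])
E
```

```text
time_s: 18.75
eef_pos: [0.5195, 0.0829, 0.0921]
contact_force: [-0.9, -1.5, 3.0]
[0.51948121 0.08294436 0.09207425] [-0.88233501 -1.4991418   2.95801664] [-0.76444146 -0.02535713 -0.04094667] [-2.00493560e-04 -9.99999953e-01 -2.33948965e-04]
```

```bash
python3 -m pendant '[[[0,0,0,0,0.0001,0.001,-1],[0,0,0,0,0,0.001,-1],[0,0,0,0,0,0,-1],[0,0,0,0,0,0,-1]]]' | grep -E 'time|eef_pos|force'
python3 - <<'E'
from h import *
s=get_state();print(s['eef_pos'],s['contact_force'],s['torque'],s['ee_rot'][2])
c=shot('side','s10.png')
cv2.imwrite('pics/s10c.png',cv2.resize(c['img'][200:300,250:360],None,fx=6,fy=6))
E
```

```text
time_s: 19.08
eef_pos: [0.5198, 0.085, 0.092]
contact_force: [0.7, -3.0, 3.9]
[0.51976802 0.084972   0.09203631] [ 0.65681458 -3.03162429  3.92055728] [-0.89736638  0.02089345 -0.03028883] [ 4.65476999e-05 -9.99999998e-01  3.18344253e-05]
```

View pics/s10c.png

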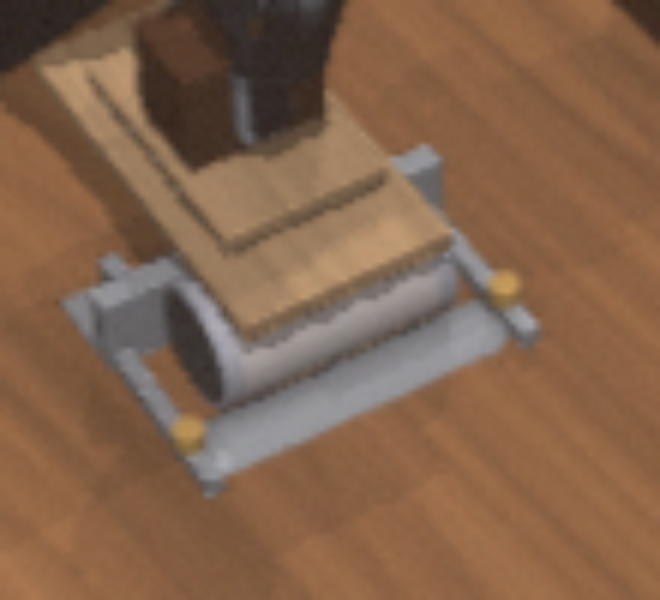

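```bash
python3 -m pendant '[[[0,0,0,0,0,0.001,-1],[0,0,0,0,0,0.0005,-1],[0,0,0,0,0,0,-1],[0,0,0,0,0,0,-1]]]' | grep -E 'time|eef_pos|force'
python3 - <<'E'
from h import *
s=get_state();print(s['eef_pos'],s['contact_force'],s['torque'],s['ee_rot'][2])
E
```

```text
time_s: 19.47
eef_pos: [0.5199, 0.0865, 0.092]
contact_force: [0.0, -2.8, 2.4]
[0.51991091 0.08647598 0.09203042] [ 0.03366543 -2.79376936  2.44185967] [-0.9476861   0.00913215 -0.03883396] [ 4.62072174e-05 -9.99999999e-01  2.86719328e-05]
```

Force saturates at about −3 N, so the tin is stalled against the backstop. I lift straight off and check.

```bash
python3 -m pendant '[[[0,0,0,0,-0.0003,0,-1],[0,0,0,0,-0.0005,0,-1],[0,0,0,0,-0.001,0,-1],[0,0,0,0,-0.004,0,-1],[0,0,0,0,-0.01,0,-1],[0,0,0,0,-0.015,0,-1],[0,0,0,0,-0.015,0,-1],[0,0,0,0,-0.009,0,-1],[0,0,0,0,0,0,-1]]]' | grep -E 'time|eef_pos|force'
python3 - <<'E'
from h import *
s=get_state();print(s['eef_pos'],s['contact_force'],s['torque'],s['ee_rot'].tolist())
c=shot('side','s11.png');P=cloud(c);x,y,z=P[...,0],P[...,1],P[...,2]
rects('tin',P,(x>.43)&(x<.6)&(y>-.03)&(y<.055)&(z>.015)&(z<.06),100)
cv2.imwrite('pics/s11c.png',cv2.resize(c['img'][180:300,230:370],None,fx=5,fy=5))
E
```

```text
time_s: 20.22
eef_pos: [0.5212, 0.0867, 0.1492]
contact_force: [0.2, 0.5, -2.5]
[0.52124558 0.08672269 0.14917478] [ 0.21088391  0.53269604 -2.51125672] [-0.03490357 -0.01258072 -0.05592991] [[0.9954090475928986, 0.003995820104609893, 0.09562876864150631], [-0.09563233620786422, 0.0007110682018516219, 0.9954164709574775], [0.003909506570548456, -0.999991763867935, 0.0010899333332489098]]
tin [ 277  225   49   43 1106] ctr [525.1  26.5] size [ 57.  130.8] ang 90.0 z [20.8 45.  53.8]
```

View pics/s11c.png

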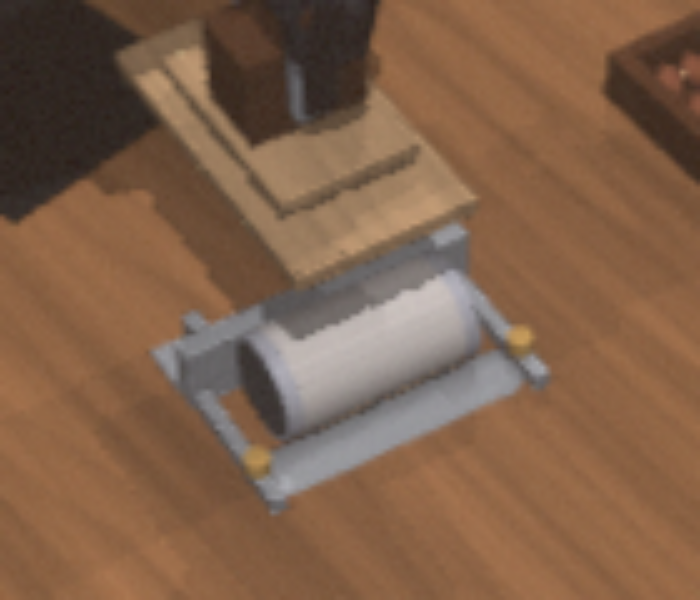

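The tin (crop 360,350) lies against the backstop, parallel and between the side bars. Now the board goes back over the mat.

```bash
python3 -m pendant '[[[0,0,0,-0.0065,0,0.0272,-1],[0,0,0,-0.0065,0,0.0272,-1],[0,0,0,-0.0065,0,0.0272,-1],[0,0,0,-0.0065,0,0.0272,-1],[0,0,0,-0.0065,0,0.0272,-1],[0,0,0,-0.0065,0,0.0272,-1],[0,0,0,-0.0065,0,0.0272,-1],[0,0,0,-0.0065,0,0.0272,-1],[0,0,0,-0.0065,0,0.0272,-1],[0,-0.096,0,0,0,0,-1],[0,-0.096,0,0,0,0,-1],[0,-0.096,0,0,0,0,-1],[0,0,0,0,0,0,-1],[0,0,0,0,0,0,-1],[0,0,0,0,0,0,-1]]]' | grep -E 'time|eef_pos|force'
python3 - <<'E'
from h import *
s,c,P=wrist('w12.png');print(s['eef_pos'],s['contact_force'],s['torque'],s['ee_rot'].round(4).tolist())
c=shot('top','t12.png');P=cloud(c);x,y,z=P[...,0],P[...,1],P[...,2]
cv2.imwrite('pics/t12c.png',cv2.resize(c['img'][210:320,130:330],None,fx=4,fy=4))
rects('tin+stop',P,(x>.43)&(x<.6)&(y>-.03)&(y<.08)&(z>.015)&(z<.06),100)
rects('tin',P,(x>.43)&(x<.6)&(y>-.03)&(y<.08)&(z>.042)&(z<.06),100)
rects('stop',P,(x>.43)&(x<.6)&(y>.055)&(y<.08)&(z>.025)&(z<.042),60)
E
```

```text
time_s: 21.52
eef_pos: [0.4848, 0.3354, 0.1463]
contact_force: [-0.2, -0.3, -1.5]
[0.48481375 0.33540376 0.14628796] [-0.16811439 -0.2850977  -1.48554307] [0.00664432 0.01774604 0.01205934] [[0.9822, -0.0008, -0.1881], [0.1881, -0.0005, 0.9822], [-0.0009, -1.0, -0.0003]]
tin+stop [ 277  237   31   58 1108] ctr [516.8  39.8] size [147.4  78.5] ang 0.8 z [30.6 45.2 54.3]
tin [285 247  22  41 645] ctr [513.  30.] size [ 44.5 101. ] ang 84.3 z [43.5 49.8 55.1]
stop [278 237   9  58 264] ctr [515.7  59.6] size [ 16.8 148.1] ang 83.7 z [30.7 35.7 40.3]
```

View pics/t12c.png

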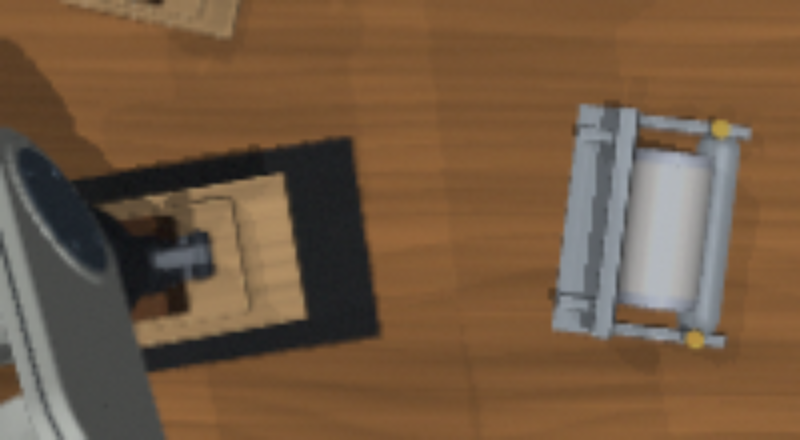

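View pics/w12.png

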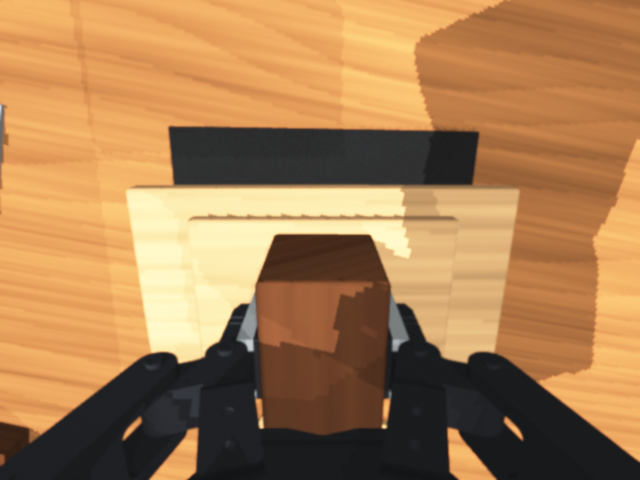

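Tin centre (513,30) matches home (513.5,30). The board is centred over the mat (both near column 323 in the wrist view), so I lower it.

```bash
python3 -m pendant '[[[0,0,0,0.001,0.012,0,-1],[0,0,0,0,0.018,0,-1],[0,0,0,0,0.02,0,-1],[0,0,0,0,0.02,0,-1],[0,0,0,0,0.016,0,-1],[0,0,0,0,0.008,0,-1],[0,0,0,0,0.004,0,-1],[0,0,0,0,0.002,0,-1],[0,0,0,0,0,0,-1],[0,0,0,0,0,0,-1]]]' | grep -E 'time|eef_pos|force'
python3 -m pendant '[[[0,0,0,0,0.001,0,-1],[0,0,0,0,0.001,0,-1],[0,0,0,0,0,0,-1],[0,0,0,0,0,0,-1]]]' | grep -E 'time|eef_pos|force'
```

```text
time_s: 22.45
eef_pos: [0.4866, 0.3362, 0.0475]
contact_force: [-0.6, 0.6, -2.6]
time_s: 22.78
eef_pos: [0.4862, 0.336, 0.0451]
contact_force: [0.5, 0.6, -2.9]
```

```bash
python3 -m pendant '[[[0,0,0,0,0.001,0,-1],[0,0,0,0,0.0008,0,-1],[0,0,0,0,0,0,-1],[0,0,0,0,0,0,-1]]]' | grep -E 'time|eef_pos|force'
python3 -m pendant '[[[0,0,0,0,0.0003,0,-1],[0,0,0,0,0,0,-1],[0,0,0,0,0,0,-1]]]' | grep -E 'time|eef_pos|force'
```

```text
time_s: 23.12
eef_pos: [0.4861, 0.336, 0.0433]
contact_force: [-0.6, -1.5, 3.1]
time_s: 23.37
eef_pos: [0.4862, 0.336, 0.0431]
contact_force: [-1.4, -1.6, 5.1]
```

The board is on the mat with 8 N. I release and retreat.

```bash
python3 -m pendant '[[[0,0,0,0,0,0,0.2],[0,0,0,0,0,0,0.5],[0,0,0,0,0,0,0.8],[0,0,0,0,0,0,0.8],[0,0,0,0,0,0,0.8],[0,0,0,0,0,0,0.8],[0,0,0,0,0,0,0.8],[0,0,0,0,-0.005,0,0.8],[0,0,0,0,-0.01,0,0.8],[0,0,0,0,-0.02,0,0.8],[0,0,0,0,-0.02,0,0.8],[0,0,0,0,-0.02,0,0.8],[0,0,0,0,-0.02,0,0.8],[0,0,0,0,-0.02,0,0.8],[0,0,0,0,-0.01,0,0.8],[0,0,0,0,0,0,0.8],[0,0,0,0,0,0,0.8]]]' | grep -E 'time|eef_pos|force|grip'
python3 - <<'E'
from h import *
s,c,P=wrist('w13.png');z=P[...,2]
rects('handle',P,(z>.06)&(z<.09));rects('board',P,(z>.0085)&(z<.09))
hsv=cv2.cvtColor(c['img'],cv2.COLOR_BGR2HSV)
rects('mat+board',P,(z>.0018)&(z<.09),3000)
c=shot('side','s13.png');P=cloud(c);x,y,z=P[...,0],P[...,1],P[...,2]
rects('tin',P,(x>.43)&(x<.6)&(y>-.03)&(y<.08)&(z>.042)&(z<.06),100)
E
```

```text
time_s: 24.78
eef_pos: [0.4862, 0.336, 0.1683]
contact_force: [-0.4, -0.4, -0.4]
grip_width: 0.0768
handle [ 289  188   67   97 6233] ctr [485.9 336.3] size [60.7 40.1] ang 11.0 z [72.9 74.8 75.9]
board [  207   154   232   131 26287] ctr [485.9 336.3] size [ 90.2 170.7] ang 10.9 z [12.  26.4 75.4]
board [ 276  387  101   48 2838] ctr [677.4 377. ] size [79.9 50.2] ang 78.8 z [13.9 17.5 42.3]
board [  0 406  20  26 251] ctr [725.2  86.8] size [16.6  7. ] ang 68.6 z [ 9.7 16.4 28.9]
mat+board [   0   95   24  186 3088] ctr [520.   90.1] size [ 17.7 151. ] ang 84.7 z [2.1 3.1 7.8]
mat+board [  178   122   290   171 44006] ctr [487.4 335.8] size [135.6 215.4] ang 9.9 z [ 2.3 12.7 75.1]
mat+board [ 253  366  147   69 5999] ctr [678.3 376.8] size [123.5  65.7] ang 78.5 z [ 4.8  8.1 36.6]
tin [277 230  48  29 637] ctr [513.3  27.4] size [ 43.5 104.1] ang 84.9 z [43.3 49.9 54.4]
```

View pics/w13.png

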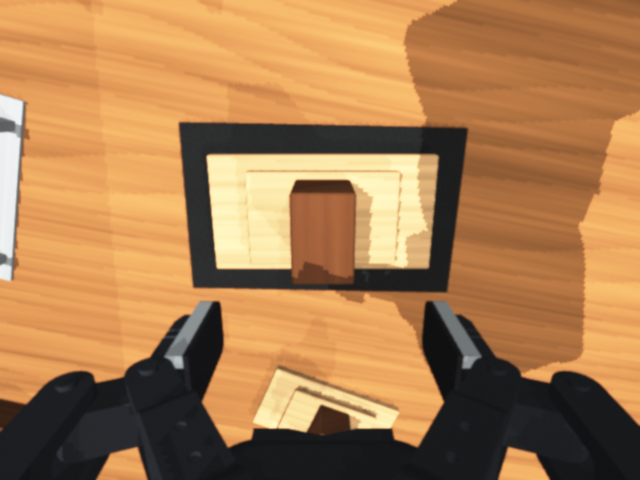

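View pics/s13.png

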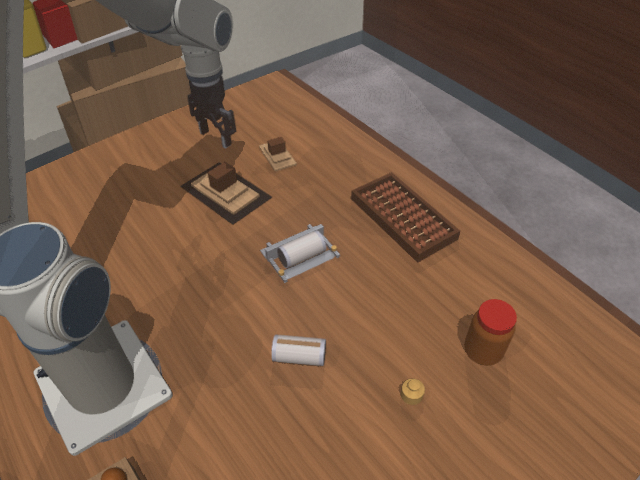

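The board lies centred and flat on the mat (handle at (322,235)), and the tin is home at (302,248). The bystanders look undisturbed, so I hand in.

```bash
python3 -c "
from h import *
print(close_job())"
```

```text
the job is handed in; nothing more can be done
None
```

The tin is home against the backstop, the board lies flat on its mat, and the job was handed in at about 25 s of the 72 s allowed; no verdict was reported.

- **Rolling:** I gripped the large board by its handle and rolled the leftmost tin about 102 mm, over a rib I measured at about 6.2 mm high. At my readings the load on the tin was 5 to 11 N, below the 16 N dent limit. I could not see the load between readings. It rolled without visible slip.
- **Meeting the backstop:** Over the last 1.5 mm of board travel the sideways force stayed level at about 3 N. That means the tin had stopped against the backstop and the board slipped slightly on it there.
- **Tin check:** The top camera put the tin's centre at (513, 30) mm, against a home estimate of (513.5, 30) mm. The side camera read y about 2.5 mm lower; it had also read the tin and backstop 1 to 3 mm low before the move, so I take this as that bias.
- **Board check:** It lies within about 2 mm of the mat's centre and 1° of its direction, at the expected height. The gripper is open and clear.
- **Bystanders:** The abacus, jar and weight look unmoved in the side picture. I did not measure their positions again at the end.

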